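# Pack two honey gift boxes from the stock

## Task

Make up two honey gift boxes from the stock on the table. In the large kraft box with three compartments, lay the wooden honey dipper along the long trough, stand the big honey jar in the larger of the two other compartments and the brown dropper bottle in the narrower one; in the small plain kraft box lay the comb-honey box flat on the bottom, right way up, and stand the small honey jar upright on the middle of its lid. Set the glass down before letting go of it, never dropping it, and leave the candle, the white tub and the paper cup standing where they are.

Things in the scene. Friction and masses are not known exactly. Their poses are not given: they have to be found in the camera images.
- big_jar: Big glass honey jar with a silver twist lid and a blank label, upright on the table: 64 mm across, 88 mm high (the top 14 mm is the lid, 58 mm across), 0.3 to 0.55 kg. Origin: centre of its underside, z up.
- small_jar: Small jar of the same kind: 50 mm across, 60 mm high (the top 12 mm is the lid, 44 mm across), 0.14 to 0.24 kg. Origin: centre of its underside, z up.
- dropper: Brown glass dropper bottle with a black cap and rubber bulb, upright: body 36 mm across and straight-sided up to 54 mm, then cap 21 mm across up to 81 mm, bulb 14 mm across up to 98 mm; 75 g. Origin: centre of its underside, z up.
- dipper: Turned wooden honey dipper lying on the table along its own y axis, 132 mm long, 30 g: grooved head 28 mm thick, 34 mm long at the +y end, round handle 12 mm thick, 18 mm ball at the -y end. Origin: on the handle, mid-length, near the centre of mass, 11.5 mm above what it lies on; grip the handle here, closing along its x.
- comb_box: Flat clear plastic box of honeycomb with a flat lid, lying on the table: 62 mm along its x, 92 mm along its y, 40 mm high, 0.18 to 0.3 kg. Origin: centre of its underside, z up.
- box_three: Large kraft gift box base, fixed, 162 (x) by 160 (y) by 20 mm high; floor 4 mm, walls and dividers 16 mm above it. Origin: centre of its underside. Trough 64 (x) by 152 (y) mm, centre x -45, y 0. Larger compartment 86 (x) by 90 (y), centre x +34, y -31. Narrower one 86 (x) by 58 (y), centre x +34, y +47. Glass already standing in it leaves a wide gripper little room over the trough.
- box_plain: Small plain kraft gift box base, fixed: outside 92 (x) by 122 (y) by 20 mm high, inside 84 by 114 mm; floor 4 mm thick, walls 16 mm above that floor. Origin: centre of its underside. The comb-honey box fits with its y along this y, either way round.
- candle: Beeswax pillar candle, 49 mm across, 70 mm high, upright. Not part of the gifts: stays where it is. Origin: centre of its underside.
- tub: White plastic tub with a lid, 62 mm across, 45 mm high, upright. Not part of the gifts: stays where it is. Origin: centre of its underside.
- cup: Empty paper cup, 72 mm across the rim, 78 mm high, upright, light and easily knocked over. Stays where it is. Origin: centre of its underside.
Things that resemble listed ones, but are neither listed nor needed, are in the scene too. Of the things shaped like the dipper, the wooden one is meant.

How it is judged (in metres and radians):
At the end, for the whole second after the job is handed in: Dipper on the trough floor; big jar (16 mm) and dropper (15 mm) upright on the floors of their compartments; comb box flat in the plain box (15 mm of centre); small jar upright on it (15 mm of its middle). All released and at rest; candle, tub and cup upright within 30 mm of their starts (x of big_jar in the frame of box_three between 0.018 and 0.05 m and y of big_jar in the frame of box_three between -0.047 and -0.015 m and z of big_jar in the frame of box_three between 0 and 0.009 m and angle between each of big_jar, dropper, comb_box, small_jar's own z axis and vertical below 0.1 rad and x of dropper in the frame of box_three between 0.004 and 0.064 m and y of dropper in the frame of box_three between 0.032 and 0.062 m and z of dropper in the frame of box_three between 0 and 0.009 m and x of dipper in the frame of box_three between -0.067 and -0.023 m and y of dipper in the frame of box_three between -0.018 and 0.018 m and z of dipper in the frame of box_three between 0 and 0.024 m and angle between the y axis of dipper and the y axis of box_three, either way round below 0.35 rad and x of comb_box in the frame of box_plain between -0.015 and 0.015 m and y of comb_box in the frame of box_plain between -0.015 and 0.015 m and z of comb_box in the frame of box_plain between 0 and 0.009 m and angle between the y axis of comb_box and the y axis of box_plain, either way round below 0.35 rad and horizontal distance between small_jar and comb_box below 0.015 m and z of small_jar in the frame of comb_box between 0.034 and 0.046 m and linear speed of each of big_jar, small_jar, dropper, dipper, comb_box below 0.02 m/s and distance of each of candle, tub, cup from where it was at the start of the episode below 0.03 m and angle between each of candle, tub, cup's own z axis and vertical below 0.2 rad); the robot touches nothing.
It fails at once if the candle, the white tub or the paper cup moved more than 30 mm or tipped (distance of any of candle, tub, cup from where it was at the start of the episode above 0.03 m or angle between any of candle, tub, cup's own z axis and vertical above 0.3 rad).
It fails at once if the big jar dropped: it falls faster than 0.4 m/s with no finger holding it (a drop of about 8 mm) (linear speed of big_jar above 0.4 m/s and contact force between big_jar and the fingers below 0.5 N).
It fails at once if the small jar dropped: it falls faster than 0.4 m/s with no finger holding it (a drop of about 8 mm) (linear speed of small_jar above 0.4 m/s and contact force between small_jar and the fingers below 0.5 N).
It fails at once if the dropper bottle dropped: it falls faster than 0.4 m/s with no finger holding it (a drop of about 8 mm) (linear speed of dropper above 0.4 m/s and contact force between dropper and the fingers below 0.5 N).
It also fails if it takes over 144 s, if anything falls off the work surface, if the arm or the gripper's body presses on something with over 40 N, if the wrist force passes 120 N, or if a joint passes its speed limit or range.

## Robot

A 6-joint arm with a two-finger parallel gripper is mounted at the origin on the work surface. World frame = base frame: x ahead of the robot, y to its left, z up, the work surface at z = 0. Lengths are in mm, angles in degrees, forces in N, time in s.
With the tool pointing down it reaches from about 300 to 850 mm from the base axis. Payload 4.2 kg.
Tool frame: the origin (TCP) lies at the very end of the fingers, on their centre line; the grasp point (between the pads) lies 19 mm behind it (env.tcp_to_grasp is the distance from the TCP to the grasp point, in mm); z points along the fingers, y is the line along which they close (so a half turn about z gives the same grasp; the last joint's range is limited). The gripper opens to 91 mm and grips with 3 to 60 N. Pads are 32 mm wide; open, the fingers measure 118 mm over their backs; the gripper's body (76 mm by 178 mm) begins 60 mm behind the grasp point.
Start: joints at [-1.146, 18.312, 89.639, -0, 72.044, -1.146], TCP at [575.019, 0, 175.676] pointing down, gripper open.
Joint ranges: [-177.97, 177.97], [-48.28, 115.42], [12.27, 149.76], [-77.06, 257.06], [2.81, 150.46], [-146.56, 146.56]. Speed limits (degrees/s): [147.25, 147.25, 180, 180, 180, 180].

## Interface

Orientations are given as [roll, pitch, yaw] about the fixed x, y, z axes, in that order (R = Rz(yaw) Ry(pitch) Rx(roll)).
In Python, from workcell import env gives the robot as it stands.
- The arm moves only by the tool move_arm, never from a script. Its argument "plan" is a list of rows, each a list of 3 entries, a list of its own where there are three numbers: the shift along the world's x, y, z in cm, then the turn about the world's z in degrees, then the closure, from 0 (fully open) to 1 (shut). In form: [[[x, y, z], turn, claw], ...]. A call has 1 to 5 rows; each row shifts and turns the commanded pose from where the row before left it; what a row does not reach is not made up. A row lasts 1/10 s, in which the tool goes at most 50 mm and 8.59 degrees, less where a joint would pass 70% of its speed; a pose out of reach is approached as far as the arm can. A call is refused whole if a number of a shift passes 5 or a number of a turn 8.59, either way. A call with a gripper value outside its range is refused whole. The fingers move at their own pace and stop on an object; "squeeze" is the grip in N (left out, the last holds). Time passes only in rows, so rows that do not move let the fingers close. It gives the time, the measured TCP pose, the force, the opening and the grip force at its end, in the units of the state.
- env.state(): the state, without advancing time (a new reading comes with each control period).
- env.grab_frame(name): name is "scene" or "side" or "wrist"; returns a dict with "frame" (480x640x3 uint8, red, green, blue), "z_map" (480x640 float32, mm along the optical axis (not along the pixel's ray), 0 where there is no reading), "fovy" (degrees; the focal length in pixels is half the picture's height over the tangent of half this angle, whatever the lens; pixels are square), "cx", "cy" (the principal point, pixels), "D" ([k1, k2, p1, p2, k3] as OpenCV has them; the pictures are not rectified), "position" and "orientation" of the camera in the world. Camera axes: x right, y down, z forward; pixel columns grow to the right and rows downward; lengths in mm; the calibration is good to about 2 mm. A picture is of the moment at which its call begins.
- env.job_done(): hands the job in; it is judged then, once.
Trained networks look in a picture, given as the dict that the camera call returned (one of the last four; its "shot" number tells which), for a name from the list of things; names that differ only in an ending like _2 or _b are one class to them, and where a whole thing is asked for, a point or a joint stands for the part that bears it (a point fixed in the world has none). Each returns a list of dicts, best first, with "score" (0 to 1); they miss things now and then, are a little off and sometimes report something else, mostly with a low value. They report only what shows in the picture. A call takes as long as a camera call. They do not tell look-alikes from the thing itself.
- env.search_frame(picture, label): "point" ([column, row] in pixels, amid what is visible of it).
- env.landmark_of(picture, label): "point" ([column, row] in pixels: a listed point, or the origin of a listed thing).
The state is a dict: "time_s": time; "qpos": joint angles; "qvel": joint speeds; "effort": joint torques, N m; "ee_pos": TCP position; "ee_rot": TCP orientation; "force": force on the tool from outside, world axes, zero at the start; "torque": the same for the moment, N m; "gripper_width": finger opening in mm; "gripper_force": force on a finger pad.
Only numpy, scipy, OpenCV 4.12 (cv2) and the standard library are available. Lean on these libraries where they do the work, as an engineer would, in place of code of your own. Each camera call takes 0.05 s, during which the arm holds its last target. There are 200 camera calls.

## Working session

There is one attempt and no reset: what is moved stays moved. The work goes in short steps, Python scripts to look and compute and a tool call to move; the robot and the scene stay as the last step left them, time stands still between calls to the robot, and variables do not carry over. Pictures are saved under pics/ and viewed, at most 14 in all, crops included, and the job is handed in when it is done.

Besides the shell and the picture viewer there is one more tool, called after "Call:" by a JSON object that holds its "name" and its "arguments", one argument or row to a line. move_arm: Moves the arm, as the interface text tells. Its arguments: {"type":"object","properties":{"plan":{"type":"array","items":{"type":"array"}},"squeeze":{"type":"number"}},"required":["plan"]}

```bash
mkdir -p pics; ls
cat > h.py <<'E'
import numpy as np, cv2
from scipy.spatial.transform import Rotation as Rn
from workcell import env
def rot(o):
    o=np.array(o,float)
    return o if o.shape==(3,3) else Rn.from_euler('xyz',o,degrees=True).as_matrix()
def cam(p):
    f=240/np.tan(np.radians(p['fovy'])/2)
    return np.array([[f,0,p['cx']],[0,f,p['cy']],[0,0,1]]),np.array(p['D'],float),rot(p['orientation']),np.array(p['position'],float)
def ray(p,uv):
    K,D,R,t=cam(p)
    q=cv2.undistortPoints(np.array(uv,float).reshape(-1,1,2),K,D).reshape(-1,2)
    return np.c_[q,np.ones(len(q))]@R.T,t
def at_z(p,uv,z):
    d,t=ray(p,uv); return t+d*((z-t[2])/d[:,2])[:,None]
def cloud(p):
    v,u=np.mgrid[0:480,0:640]; d,t=ray(p,np.c_[u.ravel(),v.ravel()])
    return (t+d*p['z_map'].ravel()[:,None]).reshape(480,640,3)
def proj(p,X):
    K,D,R,t=cam(p); Xc=(np.array(X,float).reshape(-1,3)-t)@R
    return cv2.projectPoints(Xc,np.zeros(3),np.zeros(3),K,D)[0].reshape(-1,2)
def tri(p1,a,p2,b):
    d1,t1=ray(p1,[a]);d2,t2=ray(p2,[b]);A=np.c_[d1[0],-d2[0]]
    s=np.linalg.lstsq(A,t2-t1,rcond=None)[0]; x=t1+s[0]*d1[0];y=t2+s[1]*d2[0]
    return (x+y)/2,np.linalg.norm(x-y)
def save(n,im): cv2.imwrite(f'pics/{n}.png',im[...,::-1])
E
python3 - <<'E'
from h import *
np.set_printoptions(precision=1,suppress=True)
P={n:env.grab_frame(n) for n in('scene','side','wrist')}
for n,p in P.items():
    save(n+'0',p['frame']); print(n,p['position'],p['orientation'],p['fovy'],p['D'])
    C=cloud(p); p['C']=C
    for l in 'big_jar small_jar dropper dipper comb_box box_three box_plain candle tub cup'.split():
        for r in env.search_frame(p,l)[:3]:
            u,v=map(int,r['point']); print(n,l,round(r['score'],2),u,v,C[min(v,479),min(u,639)])
import pickle; pickle.dump(P,open('P.pkl','wb'))
print(env.state())
E
```

```text
pics
scene [993.6 908.4 677.4] [-120.6    0.7  150.4] 54.24181601829486 [0. 0. 0. 0. 0.]
scene big_jar 0.9 227 250 [ 684.8 -103.    66.6]
scene big_jar 0.41 395 368 [557.  426.   44.6]
scene small_jar 0.63 239 282 [699.6   9.8  39.6]
scene dropper 0.65 332 342 [624.8 314.   51.6]
scene dipper 0.96 273 393 [771.2 350.7  25.9]
scene dipper 0.93 432 317 [373.3 324.7  19. ]
scene dipper 0.59 497 316 [250.2 394.5  20.5]
scene comb_box 0.78 288 207 [ 410.1 -303.2   38.8]
scene box_three 0.78 307 242 [ 452.2 -102.8   22.3]
scene box_plain 0.95 339 289 [482.6 115.1   5. ]
scene box_plain 0.71 329 342 [630.1 311.5  52.1]
scene candle 0.88 227 203 [ 580.9 -382.3   62.1]
scene cup 0.69 276 304 [676.5 170.3  70.2]
side [ 157.5 -646.7  671. ] [-130.6   -0.2  -27.6] 56.568286682428734 [-0.1  0.   0.   0.   0. ]
side big_jar 0.73 418 251 [ 650.8 -151.7   77. ]
side small_jar 0.73 392 227 [675.8 -31.3  44.1]
side dropper 0.89 305 167 [610.6 278.   52.9]
side dropper 0.32 262 160 [528.9 381.9  42.7]
side dipper 0.77 159 200 [231.6 354.4  22.1]
side dipper 0.64 342 155 [762.8 340.9  18.2]
side dipper 
[... 506 characters left out ...]
72774 [-0.  0.  0.  0.  0.]
wrist big_jar 0.63 422 385 [ 661.8 -132.6   87.2]
wrist small_jar 0.92 452 237 [684.8  -9.3  59.3]
wrist box_three 0.69 234 299 [486.7 -89.3   5.1]
wrist box_plain 0.58 214 72 [481.  126.2   4.1]
wrist candle 0.58 453 234 [684.9  -6.3  60.7]
wrist cup 0.62 440 45 [678.5 148.3   3.2]
{'time_s': 1.65, 'qpos': array([-1.1, 18.3, 89.6,  0. , 72. , -1.1]), 'qvel': array([ 0.1,  0. , -0. ,  0.2, -0. ,  0. ]), 'effort': array([ -0. , -41.2, -23.2,   0.1,   0. ,   0. ]), 'ee_pos': array([575. ,  -0. , 175.7]), 'ee_rot': array([180.,  -0.,  90.]), 'force': array([ 0.5, -0.3, -0.5]), 'torque': array([0. , 0.1, 0. ]), 'gripper_force': 0.0, 'gripper_width': 91.19763277008815}
```

View pics/scene0.png

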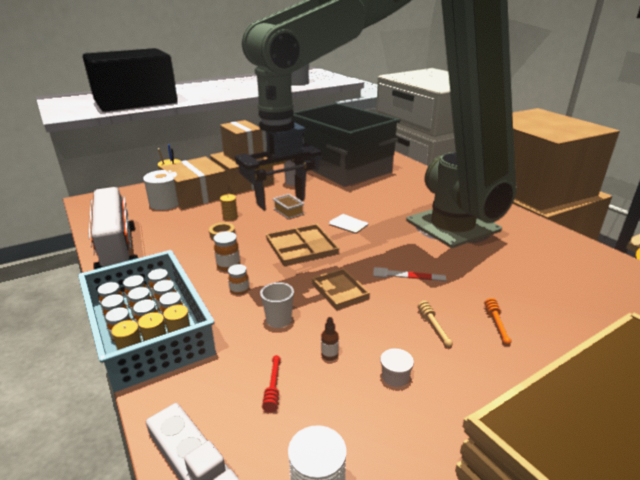

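View pics/side0.png

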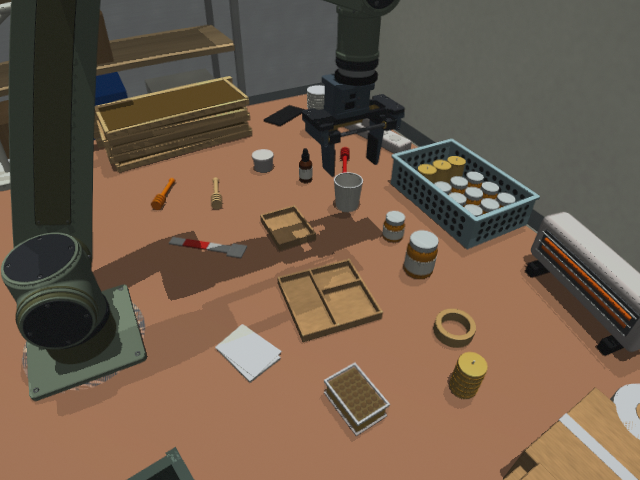

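Run:
```python
from h import *
import pickle
np.set_printoptions(precision=1,suppress=True)
P=pickle.load(open('P.pkl','rb'))
def seg(c,r,z0,z1,names=('scene','side','wrist')):
    for n in names:
        C=P[n]['C']; m=(np.hypot(C[...,0]-c[0],C[...,1]-c[1])<r)&(C[...,2]>z0)&(C[...,2]<z1)&(P[n]['z_map']>0)
        yield n,C[m],m
print('tables',[ (n,np.median(P[n]['C'][...,2][np.abs(P[n]['C'][...,2])<12])) for n in P])
# flat tops: centre of top disc
for l,c,r,h in [('big_jar',(662,-133),50,88),('small_jar',(685,-8),45,60),('dropper',(625,300),40,98),('comb',(395,-330),75,40),('candle',(565,-398),45,70),('tub',(540,390),60,45),('cup',(665,140),60,78),
   ('b3',(460,-110),125,20),('bp',(480,120),85,20),('dipW',(370,315),90,18)]:
    for n,p,m in seg(c,r,h-9 if l not in('dipW',) else 5,h+8 if l!='dipW' else 40):
        if len(p)<15: continue
        rc=cv2.minAreaRect(p[:,:2].astype(np.float32))
        print(l,n,len(p),'z',np.percentile(p[:,2],[5,50,95]),'rect',np.round(rc[0],1),np.round(rc[1],1),round(rc[2],1))
s=P['scene']['frame']; w=P['wrist']['frame']
a=cv2.resize(s[285:355,390:520],(780,420),interpolation=cv2.INTER_CUBIC)
save('crop',a)
save('wristbig',w)
```

```text
tables [('scene', np.float64(0.6741450616486873)), ('side', np.float64(0.05532994804087821)), ('wrist', np.float64(0.3938501636959586))]
big_jar scene 255 z [81.1 87.5 89.5] rect [ 677.8 -132.6] [59.7 57.8] 4.3
big_jar side 487 z [80.8 87.3 89. ] rect [ 674.4 -137.4] [56.2 57.7] 70.0
big_jar wrist 1328 z [86.5 87.9 89. ] rect [ 665.  -141.6] [30.9 48.1] 26.1
small_jar scene 186 z [53.1 59.7 62. ] rect [693.1 -13.2] [43.1 44.1] 24.3
small_jar side 223 z [53.  59.3 61.5] rect [693.  -17.7] [44.5 43.5] 54.9
small_jar wrist 2179 z [56.2 59.8 61. ] rect [692.6 -16.2] [43.7 43.2] 4.8
dropper scene 39 z [89.9 94.9 99.3] rect [620.6 299.2] [ 9.3 12.2] 66.4
dropper side 21 z [89.7 94.2 97.8] rect [619.5 293.9] [15.   9.6] 11.4
comb scene 305 z [32.8 38.  40.7] rect [ 389.9 -342.7] [65.9 99.8] 4.0
comb side 2201 z [35.3 38.1 40.7] rect [ 388.5 -345.3] [64.  94.3] 5.3
candle scene 116 z [62.1 69.1 71.7] rect [ 572.3 -401.6] [47.6 45.7] 87.1
candle side 661 z [63.4 69.8 71.7] rect [ 568.8 -406.2] [48.6 46.2] 1.3
tub scene 680 z [40.4 45.4 47.5] rect [541.6 411.8] [60.6 60. ] 60.8
tub side 236 z [39.1 44.8 46.9] rect [539.4 409. ] [64.4 60.2] 89.9
cup scene 284 z [69.7 75.2 79. ] rect [660.5 142.9] [73.  70.2] 58.9
cup side 213 z [69.5 74.9 78.3] rect [659.4 138.6] [74.5 69. ] 60.2
cup wrist 1617 z [70.1 77.2 78.9] rect [660.3 134.6] [60.5 71.1] 89.9
b3 scene 726 z [11.6 17.4 21.8] rect [ 460.3 -121.2] [165.7 164.2] 82.9
b3 side 1454 z [11.9 18.2 21.4] rect [ 460.2 -123.6] [163.3 164. ] 82.6
b3 wrist 3546 z [12.1 19.6 21.3] rect [ 460.3 -123.7] [161.8 162.8] 82.7
bp scene 495 z [11.8 17.7 21.3] rect [482.9 120.1] [128.4  94.6] 87.7
bp side 475 z [11.6 17.3 20.7] rect [482.1 117.2] [126.2  94. ] 89.0
bp wrist 3560 z [12.3 19.9 21.4] rect [482.9 118.2] [122.5  93.3] 88.4
dipW scene 399 z [10.1 17.5 28.4] rect [368.3 340.9] [129.6  42.2] 76.9
dipW side 231 z [ 8.5 17.7 28. ] rect [378.7 336.8] [132.5  25.9] 71.4
```

View pics/crop.png

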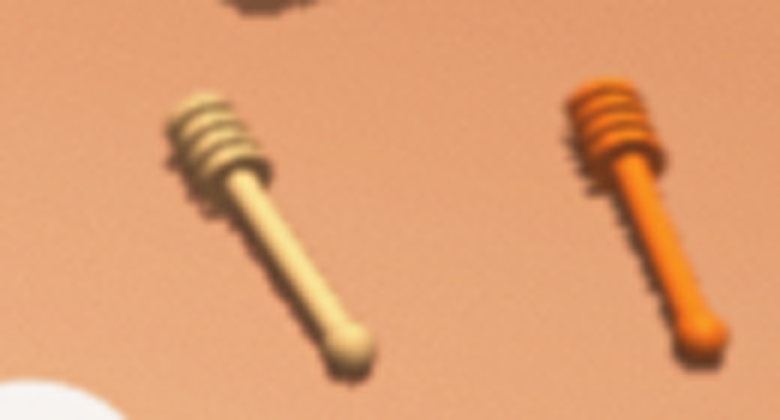

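View pics/wrist0.png

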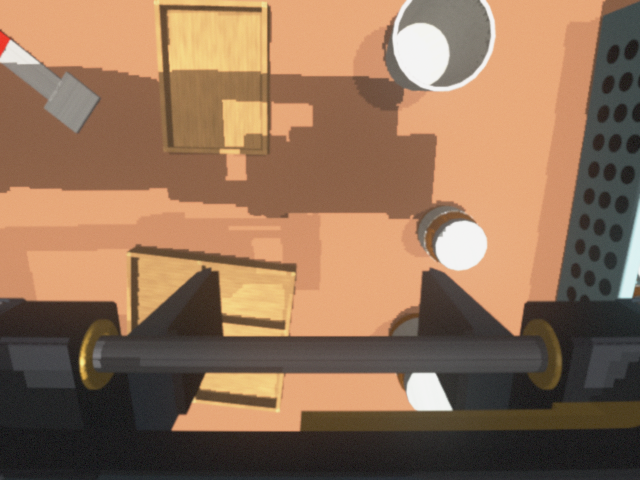

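The first pictures show three dippers: wooden tan at scene (433,323), orange at (497,320) and red at (272,385). The crop confirms the tan one is the wooden one. The big jar is at scene (227,250) and the small jar at (238,279). The side view shows box_three with its trough toward the robot at (300,300) and the narrower cell at +y. The dipper goes first.

Call:
{"name": "move_arm", "arguments": {
  "plan": [
    [[-2.5,4.2,0],-2.3,0],
    [[-2.5,4.2,0],-2.3,0],
    [[-2.5,4.2,0],-2.3,0],
    [[-2.5,4.2,0],-2.3,0],
    [[-2.5,4.2,0],-2.3,0]
  ]
}}

```text
time_s: 2.15
ee_pos: [448.9, 211.4, 175.9]
ee_rot: [180.0, -0.0, 78.4]
force: [0.9, 0.8, -1.2]
gripper_width: 91.3
gripper_force: 0.0
```

Call:
{"name": "move_arm", "arguments": {
  "plan": [
    [[-2.5,4.2,0],-2.3,0],
    [[-2.5,4.2,0],-2.3,0],
    [[-2.5,4.2,0],-2.3,0],
    [[0,0,0],0,0.3],
    [[0,0,0],0,0.3]
  ]
}}

```text
time_s: 2.65
ee_pos: [374.5, 336.6, 175.7]
ee_rot: [180.0, 0.0, 71.8]
force: [-0.2, -1.0, -0.9]
gripper_width: 78.2
gripper_force: 0.0
```

```bash
cat >> h.py <<'E'
np.set_printoptions(precision=1,suppress=True)
def look(c,r,z0,z1,name=None):
    p=env.grab_frame('wrist'); C=cloud(p)
    if name: save(name,p['frame'])
    m=(np.hypot(C[...,0]-c[0],C[...,1]-c[1])<r)&(C[...,2]>z0)&(C[...,2]<z1)&(p['z_map']>0)
    q=C[m]; s=env.state(); print('tcp',s['ee_pos'],s['ee_rot'],'n',len(q))
    if len(q)>10:
        print('z',np.percentile(q[:,2],[5,50,95]),'rect',cv2.minAreaRect(q[:,:2].astype(np.float32)))
    return p,C,q
E
python3 - <<'E'
from h import *
p,C,q=look((374,337),85,4,40,'w1')
xy=q[:,:2]; c=xy.mean(0); u,s,v=np.linalg.svd(xy-c,full_matrices=False); print(c,v[0],np.degrees(np.arctan2(v[0,1],v[0,0])))
t=(xy-c)@v[0]; print('ends',c+v[0]*t.min(),c+v[0]*t.max())
E
```

```text
tcp [375.1 335.7 175.6] [180.    0.   71.7] n 2505
z [12.3 17.6 27.8] rect ((378.3786315917969, 341.2639465332031), (131.6466064453125, 27.79343605041504), 74.13005065917969)
[375.8 332.4] [-0.3 -1. ] -105.99504592818064
ends [396.5 404.5] [360.2 278. ]
```

View pics/w1.png

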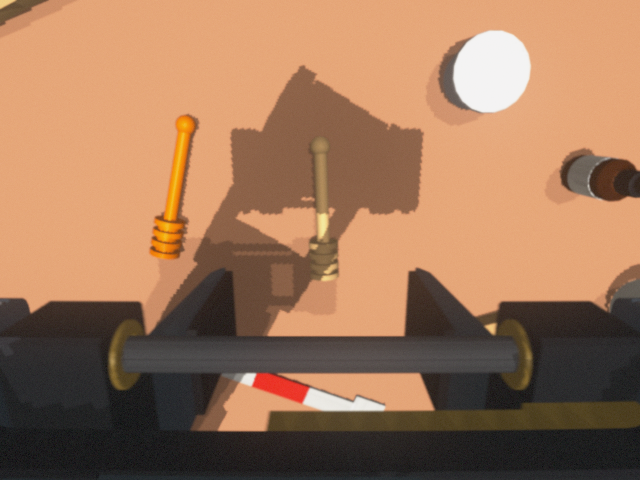

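The picture shows the wooden dipper between the fingers, ball at (320,145) and head at (323,258). I'll descend onto the handle.

Call:
{"name": "move_arm", "arguments": {
  "plan": [
    [[0.3,0.5,-4.5],2.3,0.5],
    [[0,0,-4.5],0,0.5],
    [[0,0,-4],0,0.5],
    [[0,0,-2.5],0,0.5],
    [[0,0,-1.5],0,0.5]
  ],
  "squeeze": 20
}}

```text
time_s: 3.2
ee_pos: [378.0, 338.3, 3.4]
ee_rot: [-179.9, 0.2, 73.7]
force: [0.1, 0.7, 0.2]
gripper_width: 45.6
gripper_force: 0.0
```

Call:
{"name": "move_arm", "arguments": {
  "plan": [
    [[0,0,-0.2],0,0.5],
    [[0,0,0],0,0.9],
    [[0,0,0],0,1],
    [[0,0,0],0,1],
    [[0,0,0],0,1]
  ]
}}

```text
time_s: 3.7
ee_pos: [378.6, 341.3, 4.6]
ee_rot: [179.9, -0.1, 73.9]
force: [-0.3, 0.7, -0.4]
gripper_width: 16.5
gripper_force: 0.0
```

Call:
{"name": "move_arm", "arguments": {
  "plan": [
    [[0,0,0],0,1],
    [[0,0,0],0,1],
    [[0,0,0],0,1],
    [[0,0,0],0,1],
    [[0,0,0],0,1]
  ]
}}

```text
time_s: 4.2
ee_pos: [378.0, 341.0, 3.6]
ee_rot: [180.0, 0.0, 73.9]
force: [0.6, -0.3, -0.6]
gripper_width: 0.3
gripper_force: 0.0
```

Call:
{"name": "move_arm", "arguments": {
  "plan": [
    [[0,0,2],0,1],
    [[0,0,4],0,1],
    [[0,0,4.5],0,0.7],
    [[0,0,3],0,0.5],
    [[0,0,0],0,0.3]
  ]
}}

```text
time_s: 4.7
ee_pos: [380.5, 343.2, 143.3]
ee_rot: [179.7, -0.5, 73.9]
force: [0.7, 1.8, -0.7]
gripper_width: 21.7
gripper_force: 0.0
```

Run:
```python
from h import *
p,C,q=look((374,337),100,4,40,'w2')
s=env.grab_frame('side')
save('s2',np.vstack([p['frame'][60:360,100:500],cv2.resize(s['frame'][130:230,140:280],(400,286))]))
```

```text
tcp [379.1 342.  140.8] [179.8  -0.2  73.9] n 2973
z [12.1 17.5 27.8] rect ((378.7987976074219, 341.15655517578125), (131.8997039794922, 27.626708984375), 73.62000274658203)
```

View pics/s2.png

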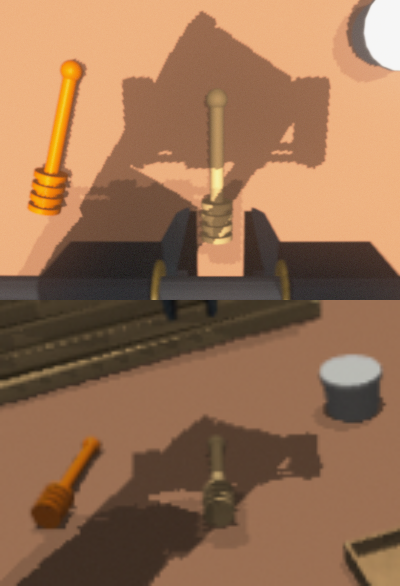

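Run:
```python
from h import *
print(env.tcp_to_grasp, env.state()['gripper_width'])
for n in('scene','side'):
    p=env.grab_frame(n); C=cloud(p)
    m=(np.hypot(C[...,0]-379,C[...,1]-342)<75)&(C[...,2]>95)&(C[...,2]<185)&(p['z_map']>0); q=C[m]
    print(n,len(q),np.percentile(q[:,2],[0,1,3]))
    a=np.radians(-16.1); e=np.array([np.cos(a),np.sin(a)]); f=np.array([-e[1],e[0]])
    d=q[:,:2]-[379,342]; t=d@e; s=d@f
    for z in range(110,185,6):
        k=(q[:,2]>=z)&(q[:,2]<z+6)
        if k.sum()>3: print(z,k.sum(),'close-axis',t[k].min(),t[k].max(), 'inner',t[k][t[k]<0].max() if (t[k]<0).any() else None,t[k][t[k]>0].min() if (t[k]>0).any() else None,'perp',s[k].min(),s[k].max())
    print('tip px',proj(p,[[379,342,141]]))
```

```text
18.8 29.79772871088231
scene 59 [175.9 176.5 177.6]
176 31 close-axis -21.906239102286207 22.572066749098422 inner -14.886343629187653 14.355133978374553 perp -15.631093931906477 18.205444345986358
182 27 close-axis -22.429823348874557 23.6832151342293 inner -14.315111268698548 14.557797851017042 perp -16.398879384657953 18.582256386061722
tip px [[442.5 275.4]]
side 23 [174.9 175.2 175.6]
176 12 close-axis -25.56712044071269 21.94969810697166 inner -18.37069822922953 16.678089897425874 perp -21.419872001458376 -14.464610224446647
182 9 close-axis -25.02817526869426 22.291346744402365 inner -17.764633104443064 17.392224274235822 perp -23.62529342694554 -15.010013557651373
tip px [[209. 147.]]
```

Run:
```python
from h import *
import pickle
print(env.state()['ee_pos'],env.state()['qpos'])
P=pickle.load(open('P.pkl','rb'))
for n in('scene','side'):
    p=P[n];C=p['C']
    m=(np.abs(C[...,0]-575)<75)&(np.abs(C[...,1])<40)&(C[...,2]>110)&(C[...,2]<260)&(p['z_map']>0); q=C[m]
    print(n,len(q),np.sort(q[:,2])[:8]); k=q[q[:,2]<q[:,2].min()+12]; print(k.min(0),k.max(0))
    v,u=np.nonzero(m); i=np.argmax(v); print('lowest px',u[i],v[i],C[v[i],u[i]],'proj tcp tips',proj(p,[[525,0,175.7],[625,0,175.7],[525,0,210],[625,0,210]]).tolist())
```

```text
[377.2 340.3 137.4] [ 40.8  14.1 101.6  -0.   64.5  56.9]
scene 356 [213.2 213.3 213.3 213.5 213.6 214.5 214.6 214.9]
[518.3 -14.7 213.2] [630.6  21.  224.8]
lowest px 264 211 [625.4  18.5 213.2] proj tcp tips [[299.843098066091, 212.72479903184416], [261.97985315083827, 222.49137665436893], [299.44238205931117, 199.7661770798896], [260.9433097885377, 209.18545933322395]]
side 535 [212.6 212.6 212.9 213.1 213.1 213.2 213.4 213.6]
[518.9 -19.2 212.6] [628.6  17.2 224.5]
lowest px 331 176 [523.  -13.6 212.6] proj tcp tips [[328.1077400293826, 188.31303651164072], [370.3053866496665, 176.0994139180745], [328.4732987860699, 173.57255828430752], [371.644493058403, 161.70063755287006]]
```

The real fingertips sit about 37 mm above the reported TCP; both cameras agree on this at two heights. I'll go by that offset and descend with force checks.

Call:
{"name": "move_arm", "arguments": {
  "plan": [
    [[0,0,-5],0,0.5],
    [[0,0,-5],0,0.5],
    [[0,0,-3],0,0.5],
    [[0,0,-1.5],0,0.5],
    [[0,0,-0.5],0,0.5]
  ]
}}

```text
time_s: 5.4
ee_pos: [375.7, 339.0, -14.6]
ee_rot: [-179.8, 0.4, 73.9]
force: [0.3, -0.6, -0.2]
gripper_width: 45.3
gripper_force: 0.0
```

Call:
{"name": "move_arm", "arguments": {
  "plan": [
    [[0,0,-0.5],0,0.5],
    [[0,0,-0.5],0,0.5],
    [[0,0,-0.3],0,0.5],
    [[0,0,0],0,0.5],
    [[0,0,0],0,0.5]
  ]
}}

```text
time_s: 5.9
ee_pos: [378.3, 341.3, -23.8]
ee_rot: [180.0, -0.1, 73.9]
force: [-0.6, -0.2, -0.1]
gripper_width: 45.2
gripper_force: 0.0
```

Call:
{"name": "move_arm", "arguments": {
  "plan": [
    [[0,0,-0.4],0,0.5],
    [[0,0,-0.4],0,0.5],
    [[0,0,0],0,0.5],
    [[0,0,0],0,0.8],
    [[0,0,0],0,1]
  ]
}}

```text
time_s: 6.4
ee_pos: [378.1, 341.0, -32.3]
ee_rot: [180.0, -0.0, 73.9]
force: [-0.3, -0.5, -0.3]
gripper_width: 32.2
gripper_force: 0.0
```

Call:
{"name": "move_arm", "arguments": {
  "plan": [
    [[0,0,0],0,1],
    [[0,0,0],0,1],
    [[0,0,0],0,1],
    [[0,0,0],0,1],
    [[0,0,0],0,1]
  ]
}}

```text
time_s: 6.9
ee_pos: [378.1, 341.0, -32.3]
ee_rot: [180.0, -0.0, 73.9]
force: [0.1, 0.6, 0.6]
gripper_width: 12.2
gripper_force: 20.0
```

Call:
{"name": "move_arm", "arguments": {
  "plan": [
    [[0,0,1],0,1],
    [[0,0,3],0,1],
    [[0,0,4],0,1],
    [[0,0,4],0,1],
    [[0,-2,1],0,1]
  ]
}}

```text
time_s: 7.4
ee_pos: [381.0, 324.5, 102.9]
ee_rot: [179.7, -0.5, 74.0]
force: [0.4, -0.0, -0.9]
gripper_width: 12.2
gripper_force: 20.0
```

Call:
{"name": "move_arm", "arguments": {
  "plan": [
    [[0.4,-4.5,0],1,1],
    [[0.4,-4.5,0],1,1],
    [[0.4,-4.5,0],1,1],
    [[0.4,-4.5,0],1,1],
    [[0.4,-4.5,0],1,1]
  ]
}}

```text
time_s: 7.9
ee_pos: [397.9, 94.4, 98.5]
ee_rot: [179.9, -0.0, 79.0]
force: [1.0, -0.4, -0.6]
gripper_width: 12.3
gripper_force: 20.0
```

Call:
{"name": "move_arm", "arguments": {
  "plan": [
    [[0.4,-4.5,0],1,1],
    [[0.4,-4.5,0],1,1],
    [[0.4,-4.5,0],1,1],
    [[0.4,-4.3,0],0.8,1],
    [[0.2,-3,0],0,1]
  ]
}}

```text
time_s: 8.4
ee_pos: [416.2, -114.6, 98.5]
ee_rot: [179.9, 0.0, 82.6]
force: [1.1, -0.2, -0.7]
gripper_width: 11.9
gripper_force: 20.0
```

Run:
```python
from h import *
p,C,q=look((461,-123),122,13,25,'w3')
q=q[(q[:,2]<23)]
print(env.state()['gripper_width'],env.state()['ee_pos'])
# verify grid: fit box template (walls) by edges: histogram in local frame
for c,y in (((460.3,-123),-7.3),):
    a=np.radians(y); e=np.array([np.cos(a),np.sin(a)]); f=np.array([-e[1],e[0]])
    d=q[:,:2]-c; X=d@e; Y=d@f
    print('X',np.histogram(X,np.arange(-90,91,5))[0]); print('Y',np.histogram(Y[X>0],np.arange(-90,91,5))[0])
    for nm,k,A,B in(('right',X>70,Y,X),('left',X<-70,Y,X),('top',Y>70,X,Y),('bot',Y<-70,X,Y)):
        if k.sum()>20: s=np.polyfit(A[k],B[k],1); print(nm,k.sum(),s,np.median(B[k]),B[k].min(),B[k].max())
```

```text
tcp [ 417.1 -117.7   98.6] [179.8   0.2  82.5] n 6053
z [14.8 19.8 21.1] rect ((460.9307556152344, -122.62210845947266), (157.89755249023438, 162.77601623535156), 82.56566619873047)
12.33058543208185 [ 417.1 -117.7   98.6]
X [   0  127  959   45   44   46   42   42   42   48   41   42   42   47
   42  887  253  100   91   93   83   87   91   94   91   93   93   94
   92   89   94   94   91 1493  341    0]
Y [  0   0   9  42  50  54  50  54  55  54  54  52  57  57  55  59  56  54
  63  64 270 592  63  67  60  64  59  60  62  68  68  69  81 682   0   0]
right 1925 [-0.  78.2] 77.77906735321307 70.01309684994648 82.05664030385299
left 1131 [  0.  -78.2] -78.06939706006874 -80.66341806821909 -70.34353177886751
top 1585 [-0.  76.9] 77.3665760001703 70.01158780567637 79.46041057522149
bot 51 [ -0.8 -12.4] -72.5303060395382 -78.68353010931314 -70.07722300318537
```

View pics/w3.png

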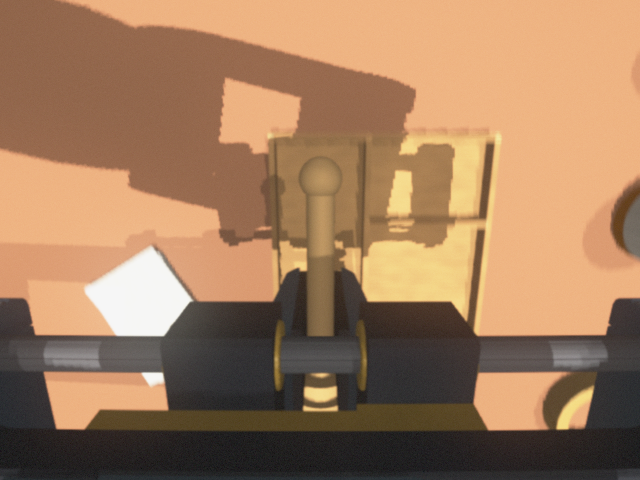

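The trough is on the left, columns 270–360, with the narrower cell above. The dipper hangs centred over the trough. I'll lower it.

Call:
{"name": "move_arm", "arguments": {
  "plan": [
    [[0,0,-3],0,1],
    [[0,0,-4],0,1],
    [[0,0,-3],0,1],
    [[0,0,-1],0,1],
    [[0,0,-0.5],0,1]
  ]
}}

```text
time_s: 8.95
ee_pos: [415.9, -111.8, -17.6]
ee_rot: [-180.0, -0.0, 82.7]
force: [0.4, 0.4, -0.3]
gripper_width: 11.9
gripper_force: 20.0
```

Call:
{"name": "move_arm", "arguments": {
  "plan": [
    [[0,0,-0.5],0,1],
    [[0,0,-0.4],0,1],
    [[0,0,0],0,1],
    [[0,0,0],0,1],
    [[0,0,0],0,1]
  ]
}}

```text
time_s: 9.45
ee_pos: [416.4, -112.1, -25.8]
ee_rot: [179.9, 0.0, 82.7]
force: [-0.0, 0.4, -0.5]
gripper_width: 11.9
gripper_force: 20.0
```

Call:
{"name": "move_arm", "arguments": {
  "plan": [
    [[0,-0.5,-0.1],0,1],
    [[0,0,0],0,1],
    [[0,0,0],0,0.78],
    [[0,0,0],0,0.76],
    [[0,0,0],0,0.76]
  ]
}}

```text
time_s: 9.95
ee_pos: [416.0, -117.0, -27.3]
ee_rot: [180.0, -0.0, 82.7]
force: [1.1, -0.2, 0.4]
gripper_width: 22.0
gripper_force: 0.0
```

Call:
{"name": "move_arm", "arguments": {
  "plan": [
    [[0,0,0],0,0.76],
    [[0,0,1],0,0.76],
    [[0,0,2],0,0.76],
    [[0,0,4],0,0.7],
    [[0,0,4],0,0.3]
  ]
}}

```text
time_s: 10.45
ee_pos: [415.4, -116.8, 84.2]
ee_rot: [-179.9, -0.0, 82.7]
force: [0.7, -0.0, -0.2]
gripper_width: 32.6
gripper_force: 0.0
```

Call:
{"name": "move_arm", "arguments": {
  "plan": [
    [[4.4,-0.3,1],0,0],
    [[4.4,-0.3,1],0,0],
    [[4.4,-0.3,1],0,0],
    [[4.4,-0.3,1],0,0],
    [[4.4,-0.3,0],0,0]
  ]
}}

```text
time_s: 10.95
ee_pos: [638.6, -132.2, 125.3]
ee_rot: [179.8, 0.0, 82.7]
force: [0.3, -0.8, -0.5]
gripper_width: 72.4
gripper_force: 0.0
```

Call:
{"name": "move_arm", "arguments": {
  "plan": [
    [[4,-0.4,0],0,0],
    [[0,0,0],0,0],
    [[0,0,0],0,0],
    [[0,0,0],0,0],
    [[0,0,0],0,0]
  ]
}}

```text
time_s: 11.45
ee_pos: [674.8, -135.9, 123.4]
ee_rot: [-180.0, 0.0, 82.7]
force: [-0.3, 0.4, 0.3]
gripper_width: 91.1
gripper_force: 0.0
```

```bash
cat >> h.py <<'E'
def circ(q,top):
    k=q[q[:,2]>top-4]; c,r=cv2.minEnclosingCircle(k[:,:2].astype(np.float32)); print('top circle',c,r,len(k))
E
python3 - <<'E'
from h import *
import pickle
p,C,q=look((676,-136),40,70,96,'w4'); circ(q,88)
s=env.grab_frame('scene'); S=cloud(s)
d=(np.hypot(S[...,0]-416,S[...,1]+117)<100)&(S[...,2]>5)
save('s4',np.hstack([cv2.resize(s['frame'][215:275,255:345],(450,300)),cv2.resize(p['frame'],(400,300))]))
P=pickle.load(open('P.pkl','rb')); C=P['side']['C']; m=(C[...,0]>700)&(C[...,1]>-300)&(C[...,1]<60)&(C[...,2]>20)&(C[...,0]<1000); b=C[m]; print('basket',b.min(0),b.max(0))
for y in range(-200,60,40):
    k=b[(b[:,1]>y)&(b[:,1]<y+40)]
    if len(k)>5: print(y,k[:,0].min(),k[:,2].max())
E
```

```text
tcp [ 674.9 -135.9  123.5] [180.    0.   82.7] n 6280
z [86.3 88.1 89.2] rect ((677.1497802734375, -135.4300537109375), (57.11195755004883, 56.21257019042969), 81.53417205810547)
top circle (677.2954711914062, -135.80911254882812) 29.123332977294922 6039
basket [ 700. -300.   20.] [999.5  60.  135.2]
-160 700.4306585027443 91.802702526075
-120 810.511387877732 91.59600807788752
-80 700.2192780874943 91.66259822556071
-40 700.0246642602315 92.10209157956695
0 700.4130992135642 91.27908040131138
40 812.6338840393184 91.04818959517695
```

View pics/s4.png

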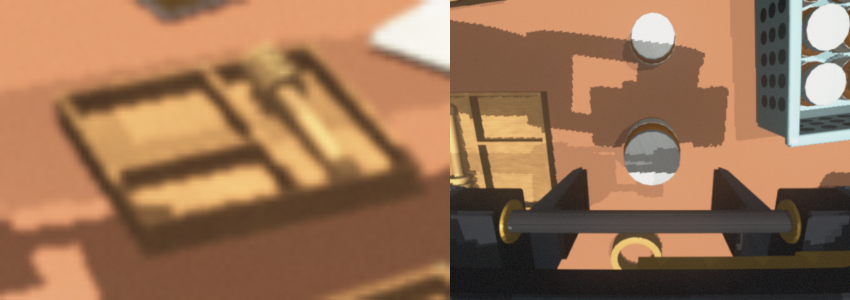

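The dipper lies in the trough. The big jar is centred between the fingers at right-panel (650,150). Descending now.

Call:
{"name": "move_arm", "arguments": {
  "plan": [
    [[0.2,0,-3],0,0],
    [[0,0,-4],0,0],
    [[0,0,-3.5],0,0],
    [[0,0,-2],0,0],
    [[0,0,-1.1],0,0]
  ],
  "squeeze": 40
}}

```text
time_s: 12.05
ee_pos: [676.2, -135.7, -15.3]
ee_rot: [-179.8, -0.0, 82.7]
force: [0.3, 0.2, 0.4]
gripper_width: 91.2
gripper_force: 0.0
```

Call:
{"name": "move_arm", "arguments": {
  "plan": [
    [[0,0,0],0,0.1],
    [[0,0,0],0,0.2],
    [[0,0,0],0,0.4],
    [[0,0,0],0,1],
    [[0,0,0],0,1]
  ]
}}

```text
time_s: 12.55
ee_pos: [677.5, -136.0, -11.7]
ee_rot: [-180.0, 0.0, 82.7]
force: [-3.4, 0.8, 6.4]
gripper_width: 63.5
gripper_force: 40.0
```

Call:
{"name": "move_arm", "arguments": {
  "plan": [
    [[0,0,0],0,1],
    [[0,0,0],0,1],
    [[0,0,0],0,1]
  ]
}}

```text
time_s: 12.85
ee_pos: [677.5, -136.0, -11.7]
ee_rot: [-180.0, 0.0, 82.7]
force: [-3.5, 0.6, 5.6]
gripper_width: 63.6
gripper_force: 40.0
```

Call:
{"name": "move_arm", "arguments": {
  "plan": [
    [[0,0,0.5],0,1],
    [[0,0,1.5],0,1],
    [[0,0,2],0,1],
    [[-1.5,0,2],0,1],
    [[-3,-0.4,0.5],0,1]
  ]
}}

```text
time_s: 13.35
ee_pos: [637.0, -140.2, 55.1]
ee_rot: [179.5, 0.0, 82.8]
force: [-0.9, -0.4, -3.2]
gripper_width: 63.4
gripper_force: 40.0
```

Call:
{"name": "move_arm", "arguments": {
  "plan": [
    [[-3.2,-0.4,0],0,1],
    [[-3.5,-0.4,0],0,1],
    [[-3.5,-0.4,0],0,1],
    [[-2.5,-0.4,0],0,1],
    [[-1.5,-0.2,0],0,1]
  ]
}}

```text
time_s: 13.85
ee_pos: [489.1, -158.1, 52.6]
ee_rot: [180.0, 0.0, 82.7]
force: [-0.1, -0.0, -3.2]
gripper_width: 63.2
gripper_force: 40.0
```

Call:
{"name": "move_arm", "arguments": {
  "plan": [
    [[0,0,0],0,1],
    [[0,0,-1.5],0,1],
    [[0,0,-2],0,1],
    [[0,0,0],0,1],
    [[0,0,0],0,1]
  ]
}}

```text
time_s: 14.35
ee_pos: [492.2, -158.1, 17.1]
ee_rot: [179.9, 0.0, 82.7]
force: [0.4, 0.2, -3.5]
gripper_width: 63.7
gripper_force: 40.0
```

Call:
{"name": "move_arm", "arguments": {
  "plan": [
    [[-0.1,0,-1],0,1],
    [[0,0,-0.8],0,1],
    [[0,0,-0.3],0,1],
    [[0,0,-0.2],0,1],
    [[0,0,0],0,1]
  ]
}}

```text
time_s: 14.85
ee_pos: [489.9, -158.0, -6.5]
ee_rot: [-180.0, -0.0, 82.7]
force: [0.3, 0.0, -4.8]
gripper_width: 63.7
gripper_force: 40.0
```

Call:
{"name": "move_arm", "arguments": {
  "plan": [
    [[0,0,-0.1],0,1],
    [[0,0,-0.1],0,1],
    [[0,0,0],0,1]
  ]
}}

```text
time_s: 15.15
ee_pos: [490.4, -158.1, -7.7]
ee_rot: [179.9, 0.0, 82.7]
force: [-0.2, -0.0, 1.5]
gripper_width: 63.6
gripper_force: 40.0
```

Call:
{"name": "move_arm", "arguments": {
  "plan": [
    [[0,0,0],0,0.25],
    [[0,0,0],0,0.15],
    [[0,0,0],0,0.12],
    [[0,0,0],0,0.12],
    [[0,0,1],0,0.12]
  ]
}}

```text
time_s: 15.65
ee_pos: [488.9, -157.6, 1.0]
ee_rot: [-179.8, -0.0, 82.7]
force: [0.4, -0.5, 0.6]
gripper_width: 80.4
gripper_force: 0.0
```

Call:
{"name": "move_arm", "arguments": {
  "plan": [
    [[0,0,2],0,0.12],
    [[0,0,4],0,0.12],
    [[0,0,4],0,0.12],
    [[0,0,3],0,0.2],
    [[0,2,0],0,0.4]
  ]
}}

```text
time_s: 16.15
ee_pos: [493.6, -140.2, 137.2]
ee_rot: [179.4, 0.2, 82.6]
force: [1.1, 0.8, -0.1]
gripper_width: 68.1
gripper_force: 0.0
```

Call:
{"name": "move_arm", "arguments": {
  "plan": [
    [[1.3,4.5,0],0,0.4],
    [[1.3,4.5,0],0,0.4],
    [[1.3,4.5,0],0,0.4],
    [[1.3,4.5,0],0,0.4],
    [[1.3,4.5,0],0,0.4]
  ]
}}

```text
time_s: 16.65
ee_pos: [555.4, 88.9, 132.6]
ee_rot: [179.9, -0.0, 82.7]
force: [1.3, -0.5, 0.5]
gripper_width: 54.5
gripper_force: 0.0
```

Call:
{"name": "move_arm", "arguments": {
  "plan": [
    [[1.3,4.5,0],0,0.4],
    [[1.3,4.5,0],0,0.4],
    [[1.3,4.5,0],0,0.4],
    [[1.3,4.5,0],0,0.4],
    [[1.3,3,0],0,0.4]
  ]
}}

```text
time_s: 17.15
ee_pos: [620.0, 300.3, 132.3]
ee_rot: [180.0, -0.1, 82.8]
force: [0.2, -0.2, -0.4]
gripper_width: 54.5
gripper_force: 0.0
```

Call:
{"name": "move_arm", "arguments": {
  "plan": [
    [[0,0,0],0,0.4],
    [[0,0,0],0,0.4],
    [[0,0,0],0,0.4],
    [[0,0,0],0,0.4]
  ]
}}

```text
time_s: 17.55
ee_pos: [619.8, 295.6, 132.2]
ee_rot: [180.0, 0.0, 82.6]
force: [-0.0, 0.1, 0.1]
gripper_width: 54.5
gripper_force: 0.0
```

Run:
```python
from h import *
p,C,q=look((620,297),28,20,105,'w5'); 
for a,b in((86,104),(60,82),(20,56)):
    k=q[(q[:,2]>a)&(q[:,2]<b)]
    if len(k): print(a,len(k),k.min(0),k.max(0))
print([r for r in env.landmark_of(p,'dropper')[:2]], proj(p,[[620,297,0],[620,297,98]]))
```

```text
tcp [619.9 295.7 132.2] [180.    0.   82.6] n 2136
z [31.6 61.4 97.6] rect ((620.7767333984375, 297.8849182128906), (32.860111236572266, 35.57439422607422), 79.29957580566406)
86 388 [614.3 289.3  86. ] [627.7 303.3  99.5]
60 748 [606.6 285.7  60. ] [634.7 309.9  82. ]
20 584 [602.8 280.   20. ] [638.8 314.3  56. ]
[{'point': [319.8, 223.2], 'score': 0.78}] [[319.7 219.9]
 [319.4 253.5]]
```

Call:
{"name": "move_arm", "arguments": {
  "plan": [
    [[0.1,0.1,-3],0,0.3],
    [[0,0,-4],0,0.3],
    [[0,0,-4],0,0.3],
    [[0,0,-2.5],0,0.3],
    [[0,0,-1],0,0.3]
  ],
  "squeeze": 20
}}

```text
time_s: 18.15
ee_pos: [619.0, 296.4, -16.3]
ee_rot: [-179.7, 0.2, 82.7]
force: [0.8, -0.3, -0.2]
gripper_width: 63.8
gripper_force: 0.0
```

Call:
{"name": "move_arm", "arguments": {
  "plan": [
    [[0,0,0],0,0.4],
    [[0,0,0],0,0.5],
    [[0,0,0],0,0.6],
    [[0,0,0],0,0.8],
    [[0,0,0],0,1]
  ]
}}

```text
time_s: 18.65
ee_pos: [621.9, 298.5, -11.5]
ee_rot: [179.9, -0.1, 82.7]
force: [-0.4, -0.5, 6.0]
gripper_width: 35.8
gripper_force: 20.0
```

Call:
{"name": "move_arm", "arguments": {
  "plan": [
    [[0,0,0],0,1],
    [[0,0,0],0,1],
    [[0,0,0],0,1]
  ]
}}

```text
time_s: 18.95
ee_pos: [621.9, 298.5, -11.4]
ee_rot: [179.9, -0.1, 82.7]
force: [-1.5, -0.2, 5.2]
gripper_width: 35.6
gripper_force: 20.0
```

Call:
{"name": "move_arm", "arguments": {
  "plan": [
    [[0,0,0.5],0,1],
    [[0,0,1.5],0,1],
    [[0,0,3],0,1],
    [[0,0,3],0,1],
    [[-1.5,-1,1],0,1]
  ]
}}

```text
time_s: 19.45
ee_pos: [609.6, 289.9, 81.2]
ee_rot: [179.5, -0.3, 82.7]
force: [-0.3, 0.1, -1.4]
gripper_width: 35.6
gripper_force: 20.0
```

Call:
{"name": "move_arm", "arguments": {
  "plan": [
    [[-2,-3,0],0,1],
    [[-1.5,-4,0],0,1],
    [[-1,-4,0],0,1],
    [[-1,-4,0],0,1],
    [[-1,-4,0],0,1]
  ]
}}

```text
time_s: 19.95
ee_pos: [540.7, 96.7, 77.8]
ee_rot: [179.9, -0.0, 82.7]
force: [1.2, -0.3, -0.2]
gripper_width: 35.3
gripper_force: 20.0
```

Call:
{"name": "move_arm", "arguments": {
  "plan": [
    [[-1,-4,0],0,1],
    [[-1,-4,0],0,1],
    [[-1,-4,0],0,1],
    [[-0.7,-3.5,0],0,1],
    [[-0.5,-2.5,0],0,1]
  ]
}}

```text
time_s: 20.45
ee_pos: [498.6, -84.1, 77.7]
ee_rot: [179.9, 0.0, 82.6]
force: [0.4, 0.6, -0.5]
gripper_width: 35.4
gripper_force: 20.0
```

Call:
{"name": "move_arm", "arguments": {
  "plan": [
    [[0,0,0],0,1],
    [[0,0,-1.5],0,1],
    [[0,0,-2.5],0,1],
    [[0,0,-1.5],0,1],
    [[0,0,0],0,1]
  ]
}}

```text
time_s: 20.95
ee_pos: [497.7, -81.0, 20.4]
ee_rot: [-179.8, -0.0, 82.7]
force: [-0.1, 1.1, -0.0]
gripper_width: 35.4
gripper_force: 20.0
```

Call:
{"name": "move_arm", "arguments": {
  "plan": [
    [[0.1,0,-1],0,1],
    [[0,0,-1],0,1],
    [[0,0,-0.6],0,1],
    [[0,0,-0.2],0,1],
    [[0,0,0],0,1]
  ]
}}

```text
time_s: 21.45
ee_pos: [499.9, -82.0, -6.5]
ee_rot: [-180.0, -0.0, 82.7]
force: [-0.4, -0.2, -1.1]
gripper_width: 35.8
gripper_force: 20.0
```

Call:
{"name": "move_arm", "arguments": {
  "plan": [
    [[0,0,-0.1],0,1],
    [[0,0,0],0,1],
    [[0,0,0],0,1]
  ]
}}

```text
time_s: 21.75
ee_pos: [500.2, -82.1, -7.1]
ee_rot: [180.0, 0.0, 82.7]
force: [-0.2, -0.3, -1.2]
gripper_width: 35.5
gripper_force: 20.0
```

Call:
{"name": "move_arm", "arguments": {
  "plan": [
    [[0,0,-0.1],0,1],
    [[0,0,-0.1],0,1],
    [[0,0,0],0,1]
  ]
}}

```text
time_s: 22.05
ee_pos: [500.3, -82.1, -7.5]
ee_rot: [179.9, 0.0, 82.7]
force: [-3.5, 1.0, 12.8]
gripper_width: 35.6
gripper_force: 20.0
```

Call:
{"name": "move_arm", "arguments": {
  "plan": [
    [[0,0,0],0,0.5],
    [[0,0,0],0,0.4],
    [[0,0,0],0,0.35],
    [[0,0,0],0,0.35],
    [[0,0,1],0,0.35]
  ]
}}

```text
time_s: 22.55
ee_pos: [498.8, -81.8, -0.2]
ee_rot: [-179.8, -0.0, 82.7]
force: [-1.0, -0.8, 0.3]
gripper_width: 59.2
gripper_force: 0.0
```

Call:
{"name": "move_arm", "arguments": {
  "plan": [
    [[0,0,3],0,0.35],
    [[0,0,4],0,0.35],
    [[0,0,4],0,0.35],
    [[0,0,2],0,0.2],
    [[-1.5,-2.5,0],2.6,0]
  ]
}}

```text
time_s: 23.05
ee_pos: [488.9, -106.4, 135.0]
ee_rot: [179.4, 0.0, 85.5]
force: [-0.3, -0.4, -0.8]
gripper_width: 72.4
gripper_force: 0.0
```

Call:
{"name": "move_arm", "arguments": {
  "plan": [
    [[-1.9,-4.5,0],2,0],
    [[-1.9,-4.5,0],2,0],
    [[-1.9,-4.5,0],2,0],
    [[-1.9,-4.5,0],2,0],
    [[-2,-5,0],2,0]
  ]
}}

```text
time_s: 23.55
ee_pos: [389.5, -335.0, 131.5]
ee_rot: [179.9, 0.0, 95.4]
force: [0.8, 0.6, 0.6]
gripper_width: 91.5
gripper_force: 0.0
```

Call:
{"name": "move_arm", "arguments": {
  "plan": [
    [[0,-0.6,0],0,0],
    [[0,0,0],0,0],
    [[0,0,0],0,0],
    [[0,0,0],0,0]
  ]
}}

```text
time_s: 23.95
ee_pos: [390.9, -338.0, 130.8]
ee_rot: [180.0, -0.0, 95.4]
force: [-0.4, 0.1, -0.3]
gripper_width: 91.0
gripper_force: 0.0
```

Run:
```python
from h import *
p,C,q=look((389,-344),75,33,48,'w6')
save('c6',cv2.resize(p['frame'],(400,300)))
for n in('scene','side'):
    p=env.grab_frame(n); C=cloud(p)
    for l,c,r,a,b in(('big',(490,-158),45,84,100),('drop',(500,-82),30,90,110),('dip',(416,-117),90,21.5,45),('dipall',(416,-117),26,5,45)):
        m=(np.hypot(C[...,0]-c[0],C[...,1]-c[1])<r)&(C[...,2]>a)&(C[...,2]<b); k=C[m]
        if len(k)>4: print(n,l,len(k),k.min(0),k.max(0),np.median(k,0))
```

```text
tcp [ 391.  -338.   130.8] [180.   -0.   95.4] n 9166
z [37.  38.3 40.5] rect ((389.4427795410156, -345.2163391113281), (61.354393005371094, 92.34771728515625), 5.2526068687438965)
scene big 197 [ 462.1 -186.9   84. ] [ 518.9 -124.3   95.1] [ 493.3 -148.3   91.6]
scene drop 27 [493.6 -86.2  90. ] [505.9 -74.1 102.6] [501.2 -79.4  95.8]
scene dip 136 [ 374.6 -188.8   21.5] [504.7 -35.6  44.4] [ 417.5 -145.3   27. ]
scene dipall 71 [ 391.9 -141.7    5. ] [437.  -91.5  25.8] [ 418.7 -117.9   18.3]
side dip 21 [ 370.6 -193.9   21.5] [474.2 -41.5  24.2] [411.6 -65.5  21.9]
```

View pics/c6.png

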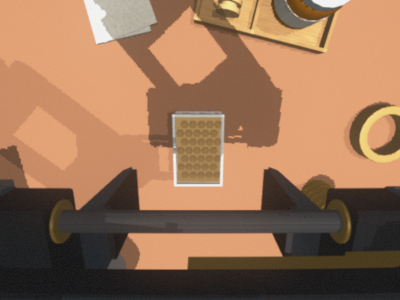

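The comb box is at (198,150) between the fingers, aligned at 5.3°. Descending to grip its upper half.

Call:
{"name": "move_arm", "arguments": {
  "plan": [
    [[-0.2,-0.7,-3],0,0],
    [[0,0,-4],0,0],
    [[0,0,-4],0,0],
    [[0,0,-2.5],0,0],
    [[0,0,-1.2],0,0]
  ],
  "squeeze": 30
}}

```text
time_s: 24.6
ee_pos: [387.5, -344.6, -18.5]
ee_rot: [-179.8, -0.2, 95.4]
force: [0.7, 0.6, -1.0]
gripper_width: 90.8
gripper_force: 0.0
```

Call:
{"name": "move_arm", "arguments": {
  "plan": [
    [[0,0,0],0,0.1],
    [[0,0,0],0,0.2],
    [[0,0,0],0,0.4],
    [[0,0,0],0,1],
    [[0,0,0],0,1]
  ]
}}

```text
time_s: 25.1
ee_pos: [389.4, -347.1, -15.0]
ee_rot: [179.9, 0.1, 95.3]
force: [0.2, 1.1, 5.4]
gripper_width: 61.8
gripper_force: 30.0
```

Call:
{"name": "move_arm", "arguments": {
  "plan": [
    [[0,0,0],0,1],
    [[0,0,0],0,1],
    [[0,0,0],0,1]
  ]
}}

```text
time_s: 25.4
ee_pos: [389.3, -347.1, -15.0]
ee_rot: [179.9, 0.1, 95.3]
force: [0.7, 0.8, 6.8]
gripper_width: 62.1
gripper_force: 30.0
```

Call:
{"name": "move_arm", "arguments": {
  "plan": [
    [[0,0,0.5],0,1],
    [[0,0,2],0,1],
    [[0,0,3],0,1],
    [[0,0,3.5],0,1],
    [[0,1,3],0,1]
  ]
}}

```text
time_s: 25.9
ee_pos: [388.4, -337.1, 105.2]
ee_rot: [180.0, 0.1, 95.3]
force: [0.1, -0.2, -1.7]
gripper_width: 61.6
gripper_force: 30.0
```

Call:
{"name": "move_arm", "arguments": {
  "plan": [
    [[0,3,0],-0.5,1],
    [[0,4,0],-0.5,1],
    [[0,4,0],-0.5,1],
    [[0,4,0],-0.5,1],
    [[0,4,0],-0.5,1]
  ]
}}

```text
time_s: 26.4
ee_pos: [387.6, -144.8, 103.6]
ee_rot: [-180.0, -0.0, 92.7]
force: [0.9, -0.0, -2.1]
gripper_width: 61.7
gripper_force: 30.0
```

Call:
{"name": "move_arm", "arguments": {
  "plan": [
    [[0.5,4,0],-0.5,1],
    [[1,4,0],-0.5,1],
    [[1,4,0],-0.5,1],
    [[1.4,4,0],-0.5,1],
    [[1.8,4,0],-0.5,1]
  ]
}}

```text
time_s: 26.9
ee_pos: [444.5, 55.1, 103.7]
ee_rot: [-179.9, 0.0, 90.3]
force: [1.7, -0.6, -2.3]
gripper_width: 61.5
gripper_force: 30.0
```

Call:
{"name": "move_arm", "arguments": {
  "plan": [
    [[1.8,3,0],-0.5,1],
    [[1.2,2,0],-0.5,1],
    [[0.6,1.3,0],-0.5,1],
    [[0,0,0],-0.4,1],
    [[0,0,0],0,1]
  ]
}}

```text
time_s: 27.4
ee_pos: [480.5, 116.1, 103.3]
ee_rot: [-179.9, 0.1, 88.4]
force: [-1.2, 0.3, -1.8]
gripper_width: 61.3
gripper_force: 30.0
```

Run:
```python
from h import *
p,C,q=look((483,118),85,14,24,'w7')
a=np.radians(-1.6); e=np.array([np.cos(a),np.sin(a)]); f=np.array([-e[1],e[0]]); d=q[:,:2]-[482.9,118.2]; X=d@e;Y=d@f
for nm,k,A,B in(('right',X>40,Y,X),('left',X<-40,Y,X),('top',Y>54,X,Y),('bot',Y<-54,X,Y)):
    if k.sum()>20: print(nm,k.sum(),np.polyfit(A[k],B[k],1),np.median(B[k]),B[k].min(),B[k].max())
save('c7',cv2.resize(p['frame'],(400,300)))
```

```text
tcp [480.5 115.8 103.4] [-179.9    0.    88.4] n 1316
z [16.5 20.  21.1] rect ((484.79254150390625, 163.92013549804688), (31.44495964050293, 91.86189270019531), 87.8178939819336)
right 307 [-0.  44.6] 43.77569749679135 40.19237821043297 46.49828113493929
left 300 [  0. -43.] -42.77408648896079 -45.288728106573785 -40.0410917300206
top 869 [-0.  59.1] 59.32251364218957 54.260027951110175 61.45569863490328
```

View pics/c7.png

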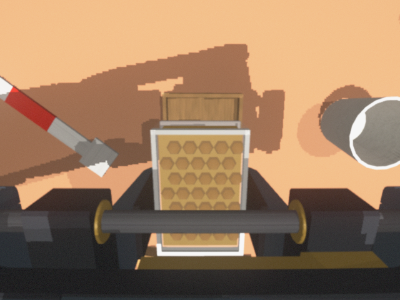

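The comb box hangs over the plain box (box visible at (200,110)), aligned. I'll shift x by 3 mm and lower.

Call:
{"name": "move_arm", "arguments": {
  "plan": [
    [[0.3,0,-2],0,1],
    [[0,0,-3],0,1],
    [[0,0,-3],0,1],
    [[0,0,-2],0,1],
    [[0,0,-0.5],0,1]
  ]
}}

```text
time_s: 27.95
ee_pos: [481.9, 115.1, -3.2]
ee_rot: [-179.7, 0.1, 88.3]
force: [0.0, -0.3, -2.4]
gripper_width: 62.0
gripper_force: 30.0
```

Call:
{"name": "move_arm", "arguments": {
  "plan": [
    [[0,0,-0.5],0,1],
    [[0,0,0],0,1],
    [[0,0,0],0,1]
  ]
}}

```text
time_s: 28.25
ee_pos: [485.3, 116.6, -5.3]
ee_rot: [179.9, -0.0, 88.4]
force: [-0.2, -0.5, -1.3]
gripper_width: 62.0
gripper_force: 30.0
```

Call:
{"name": "move_arm", "arguments": {
  "plan": [
    [[-0.2,0,-0.2],0,1],
    [[0,0,-0.2],0,1],
    [[0,0,-0.1],0,1],
    [[0,0,-0.1],0,1],
    [[0,0,0],0,1]
  ]
}}

```text
time_s: 28.75
ee_pos: [482.4, 116.7, -11.0]
ee_rot: [180.0, -0.0, 88.4]
force: [-4.0, 0.5, 10.1]
gripper_width: 62.0
gripper_force: 30.0
```

Call:
{"name": "move_arm", "arguments": {
  "plan": [
    [[0,0,0],0,0.25],
    [[0,0,0],0,0.15],
    [[0,0,0],0,0.12],
    [[0,0,0],0,0.12],
    [[0,0,1],0,0.12]
  ]
}}

```text
time_s: 29.25
ee_pos: [481.3, 116.3, -3.1]
ee_rot: [-179.8, 0.0, 88.4]
force: [0.0, -0.3, 0.7]
gripper_width: 80.0
gripper_force: 0.0
```

Call:
{"name": "move_arm", "arguments": {
  "plan": [
    [[0,0,3],0,0.12],
    [[0,0,4],0,0.12],
    [[0,0,4],0,0.12],
    [[0,0,2],0,0.1],
    [[1.9,-1.2,0],-8,0]
  ]
}}

```text
time_s: 29.75
ee_pos: [502.4, 105.8, 132.2]
ee_rot: [179.6, -0.2, 80.3]
force: [0.8, 1.7, 0.1]
gripper_width: 87.2
gripper_force: 0.0
```

Call:
{"name": "move_arm", "arguments": {
  "plan": [
    [[2,-1.2,0],-8,0],
    [[2,-1.2,0],-8,0],
    [[2,-1.2,0],-8,0],
    [[2,-1.2,0],-8,0],
    [[2,-1.2,0],-8,0]
  ]
}}

```text
time_s: 30.25
ee_pos: [602.2, 44.0, 128.4]
ee_rot: [180.0, -0.0, 40.1]
force: [1.2, 0.2, 0.3]
gripper_width: 91.4
gripper_force: 0.0
```

Call:
{"name": "move_arm", "arguments": {
  "plan": [
    [[2,-1.2,0],-8,0.1],
    [[2,-1.2,0],-8,0.2],
    [[2,-1.2,0],-8,0.2],
    [[2,-1.2,0],-8,0.2],
    [[1,-1.2,0],-8,0.2]
  ]
}}

```text
time_s: 30.75
ee_pos: [692.9, -16.0, 128.0]
ee_rot: [180.0, -0.1, 0.1]
force: [-0.1, -0.2, -0.3]
gripper_width: 73.3
gripper_force: 0.0
```

Call:
{"name": "move_arm", "arguments": {
  "plan": [
    [[0,0,0],0,0.2],
    [[0,0,0],0,0.2],
    [[0,0,0],0,0.2],
    [[0,0,0],0,0.2]
  ]
}}

```text
time_s: 31.15
ee_pos: [690.8, -14.7, 128.1]
ee_rot: [-180.0, 0.0, 0.5]
force: [-0.2, 0.3, 1.0]
gripper_width: 72.9
gripper_force: 0.0
```

Run:
```python
from h import *
p,C,q=look((693,-16),35,45,66,'w8'); circ(q,60); save('c8',cv2.resize(p['frame'],(400,300)))
for n in('scene','side'):
    s=env.grab_frame(n); C=cloud(s); m=(np.hypot(C[...,0]-483,C[...,1]-118)<70)&(C[...,2]>36)&(C[...,2]<50); k=C[m]
    print(n,cv2.minAreaRect(k[:,:2].astype(np.float32)),np.median(k,0))
```

```text
tcp [690.9 -14.7 128. ] [-180.     0.     0.5] n 2919
z [58.4 60.2 61.3] rect ((693.2964477539062, -17.149065017700195), (42.96711349487305, 43.21343994140625), 76.03189086914062)
top circle (693.2916259765625, -17.260950088500977) 22.010236740112305 2822
scene ((482.14801025390625, 120.218505859375), (97.37646484375, 64.64749908447266), 87.64324188232422) [483.8 124.2  42.3]
side ((481.8620300292969, 117.77784729003906), (97.51513671875, 63.54848861694336), 88.69821166992188) [480.6 113.6  41.5]
```

View pics/c8.png

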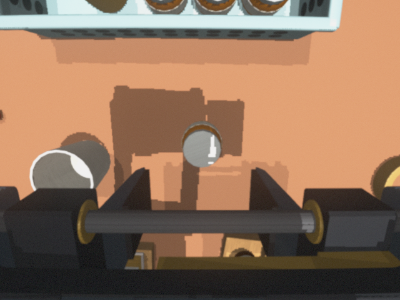

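The small jar is at (202,148) between the fingers, with the cup clear at left (62,170). Descending.

Call:
{"name": "move_arm", "arguments": {
  "plan": [
    [[0.2,-0.2,-3],0,0.15],
    [[0,0,-4],0,0.15],
    [[0,0,-4],0,0.15],
    [[0,0,-2.8],0,0.15],
    [[0,0,-1],0,0.15]
  ],
  "squeeze": 30
}}

```text
time_s: 31.8
ee_pos: [690.7, -17.1, -23.8]
ee_rot: [-180.0, 0.4, 0.4]
force: [-0.1, 0.8, -0.8]
gripper_width: 77.4
gripper_force: 0.0
```

Call:
{"name": "move_arm", "arguments": {
  "plan": [
    [[0,0,0],0,0.25],
    [[0,0,0],0,0.35],
    [[0,0,0],0,0.5],
    [[0,0,0],0,1],
    [[0,0,0],0,1]
  ]
}}

```text
time_s: 32.3
ee_pos: [694.8, -17.3, -18.3]
ee_rot: [-180.0, -0.2, 0.4]
force: [-0.7, 1.0, 5.7]
gripper_width: 49.5
gripper_force: 30.0
```

Call:
{"name": "move_arm", "arguments": {
  "plan": [
    [[0,0,0],0,1],
    [[0,0,0],0,1],
    [[0,0,0],0,1]
  ]
}}

```text
time_s: 32.6
ee_pos: [694.8, -17.3, -18.3]
ee_rot: [-180.0, -0.2, 0.4]
force: [0.1, 1.1, 6.4]
gripper_width: 49.2
gripper_force: 30.0
```

Call:
{"name": "move_arm", "arguments": {
  "plan": [
    [[0,0,0.5],0,1],
    [[0,0,2],0,1],
    [[0,0,3],0,1],
    [[0,0,3],0,1],
    [[-2,1.3,0.5],0,1]
  ]
}}

```text
time_s: 33.1
ee_pos: [677.9, -5.9, 73.7]
ee_rot: [179.9, -0.6, 0.3]
force: [0.1, 0.1, -1.8]
gripper_width: 49.8
gripper_force: 30.0
```

Call:
{"name": "move_arm", "arguments": {
  "plan": [
    [[-3,2,0],0,1],
    [[-3,2,0],0,1],
    [[-3,2,0],0,1],
    [[-3,2,0],0,1],
    [[-3,2,0],0,1]
  ]
}}

```text
time_s: 33.6
ee_pos: [521.6, 96.0, 69.5]
ee_rot: [180.0, 0.0, 0.4]
force: [0.7, 0.5, -1.9]
gripper_width: 49.2
gripper_force: 30.0
```

Call:
{"name": "move_arm", "arguments": {
  "plan": [
    [[-2.5,1.4,0],0,1],
    [[-1.5,0.9,0],0,1],
    [[0,0,0],0,1],
    [[0,0,0],0,1],
    [[0,0,0],0,1]
  ]
}}

```text
time_s: 34.1
ee_pos: [484.9, 118.2, 69.8]
ee_rot: [180.0, -0.1, 0.4]
force: [0.2, 0.5, -1.1]
gripper_width: 49.6
gripper_force: 30.0
```

Run:
```python
from h import *
p,C,q=look((483,118),80,36,48,'w9'); save('c9',cv2.resize(p['frame'],(400,300)))
s=env.grab_frame('side'); C=cloud(s); t=env.state()['ee_pos']
m=(np.hypot(C[...,0]-t[0],C[...,1]-t[1])<28)&(C[...,2]>t[2]+5)&(C[...,2]<t[2]+50); k=C[m]; print('jar low z',np.sort(k[:,2])[:5] if len(k) else None)
```

```text
tcp [484.8 118.1  69.7] [180.   -0.1   0.4] n 7638
z [40.9 42.4 44.6] rect ((487.6165466308594, 118.21629333496094), (91.7820053100586, 53.116024017333984), 88.3841323852539)
jar low z [87.8 88.6 89.7 89.8 90.4]
```

View pics/c9.png

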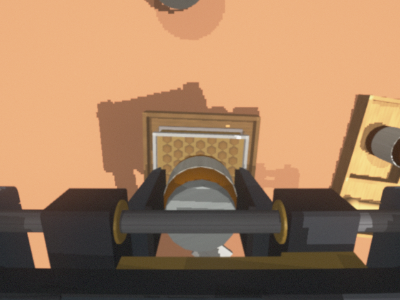

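The comb box sits flat in the plain box (cells at (200,145)), with the jar centred above it. I'll lower gently.

Call:
{"name": "move_arm", "arguments": {
  "plan": [
    [[0,0,-1.5],0,1],
    [[0,0,-1.5],0,1],
    [[0,0,-0.8],0,1],
    [[0,0,-0.2],0,1],
    [[0,0,0],0,1]
  ]
}}

```text
time_s: 34.7
ee_pos: [483.8, 118.4, 29.6]
ee_rot: [180.0, 0.0, 0.4]
force: [-0.3, -0.0, -1.1]
gripper_width: 49.6
gripper_force: 30.0
```

Call:
{"name": "move_arm", "arguments": {
  "plan": [
    [[0,0,-0.1],0,1],
    [[0,0,-0.1],0,1],
    [[0,0,0],0,1]
  ]
}}

```text
time_s: 35.0
ee_pos: [483.6, 118.6, 28.0]
ee_rot: [-180.0, -0.0, 0.4]
force: [-0.9, 0.4, -1.0]
gripper_width: 49.3
gripper_force: 30.0
```

Call:
{"name": "move_arm", "arguments": {
  "plan": [
    [[0,0,-0.1],0,1],
    [[0,0,0],0,1],
    [[0,0,0],0,1]
  ]
}}

```text
time_s: 35.3
ee_pos: [483.4, 118.6, 26.7]
ee_rot: [180.0, -0.0, 0.4]
force: [0.3, 0.3, -2.2]
gripper_width: 49.0
gripper_force: 30.0
```

Call:
{"name": "move_arm", "arguments": {
  "plan": [
    [[0,0,-0.1],0,1],
    [[0,0,0],0,1],
    [[0,0,0],0,1]
  ]
}}

```text
time_s: 35.6
ee_pos: [483.5, 118.6, 25.7]
ee_rot: [180.0, -0.0, 0.4]
force: [-0.6, -0.3, 0.1]
gripper_width: 49.5
gripper_force: 30.0
```

Call:
{"name": "move_arm", "arguments": {
  "plan": [
    [[0,0,-0.1],0,1],
    [[0,0,0],0,1],
    [[0,0,0],0,1]
  ]
}}

```text
time_s: 35.9
ee_pos: [483.5, 118.6, 25.7]
ee_rot: [-180.0, -0.0, 0.4]
force: [-2.0, -0.2, 6.3]
gripper_width: 49.8
gripper_force: 30.0
```

Contact made; the jar is standing on the lid. Now release and retreat.

Call:
{"name": "move_arm", "arguments": {
  "plan": [
    [[0,0,0],0,0.42],
    [[0,0,0],0,0.35],
    [[0,0,0],0,0.25],
    [[0,0,0],0,0.2],
    [[0,0,1],0,0.2]
  ]
}}

```text
time_s: 36.4
ee_pos: [482.3, 118.3, 33.9]
ee_rot: [180.0, 0.2, 0.4]
force: [-0.2, -0.0, 0.4]
gripper_width: 72.8
gripper_force: 0.0
```

Call:
{"name": "move_arm", "arguments": {
  "plan": [
    [[0,0,3],0,0.2],
    [[0,0,4],0,0.2],
    [[0,0,4],0,0.2],
    [[0,0,2],0,0.2],
    [[0,0,0],0,0.2]
  ]
}}

```text
time_s: 36.9
ee_pos: [485.8, 119.1, 168.6]
ee_rot: [-179.9, -0.5, 0.4]
force: [0.4, 0.8, 0.1]
gripper_width: 72.7
gripper_force: 0.0
```

Call:
{"name": "move_arm", "arguments": {
  "plan": [
    [[0,-3,3],0,0.2],
    [[0,-3,2],0,0.2],
    [[0,0,0],0,0.2],
    [[0,0,0],0,0.2]
  ]
}}

```text
time_s: 37.3
ee_pos: [482.8, 58.4, 213.8]
ee_rot: [-180.0, 0.1, 0.3]
force: [-0.2, 0.7, -0.6]
gripper_width: 73.0
gripper_force: 0.0
```

Run:
```python
from h import *
ims=[]
for n in('scene','side','wrist'):
    p=env.grab_frame(n); C=cloud(p)
    if n!='wrist': ims.append(p['frame'][120:420,120:520])
    for l,c,r,h in(('small',(483,118),30,104),('comb',(483,118),70,44),('big',(490,-158),45,92),('drop',(500,-82),20,102),('candle',(571,-404),45,70),('tub',(541,410),45,45),('cup',(660,140),50,78)):
        m=(np.hypot(C[...,0]-c[0],C[...,1]-c[1])<r)&(C[...,2]>h-6)&(C[...,2]<h+6); k=C[m]
        if len(k)>8: R=cv2.minAreaRect(k[:,:2].astype(np.float32)); print(n,l,len(k),np.round(R[0],1),np.round(R[1],1),np.percentile(k[:,2],95))
    a=np.radians(-7.3); e=np.array([np.cos(a),np.sin(a)]); f=np.array([-e[1],e[0]]); d=C[...,:2]-[460.5,-123.3]; X=d@e;Y=d@f
    m=(X>-72)&(X<-18)&(np.abs(Y)<75)&(C[...,2]>9)&(C[...,2]<45); k=np.c_[X[m],Y[m],C[m][:,2]]
    for y in range(-75,75,15):
        g=k[(k[:,1]>=y)&(k[:,1]<y+15)]
        if len(g)>4: print(n,'dip',y,len(g),np.median(g,0),g[:,2].max())
save('end',np.hstack(ims))
```

```text
scene small 180 [480.7 121.7] [45.  42.6] 105.4675757685758
scene comb 389 [482.4 120.7] [97.2 63.9] 46.10931035128773
scene big 177 [ 491.4 -153. ] [57.  53.1] 93.59721402585811
scene drop 14 [500.5 -81.1] [ 9.  13.1] 102.54743061587028
scene candle 101 [ 571.6 -400.7] [45.8 47.4] 72.0139542976492
scene tub 664 [541.1 411.3] [61.6 60.3] 47.43451439586213
scene cup 215 [659.9 141.6] [72.5 70.8] 79.50871802731245
scene dip -75 17 [-34.7 -71.6  18.8] 33.56126192736008
scene dip -60 27 [-37.3 -52.9  28.4] 34.30001594929274
scene dip -45 42 [-40.2 -34.3  25.7] 34.6783361261314
scene dip -30 31 [-42.5 -27.9  21.7] 29.775335625289244
scene dip -15 15 [-42.7  -7.1  20.9] 24.30095762212636
scene dip 0 14 [-42.7   8.3  20.1] 24.989152672443993
scene dip 15 15 [-43.8  23.5  18.2] 22.119881556950304
scene dip 30 11 [-41.2  38.9  19.9] 21.216873050329582
scene dip 45 14 [-41.8  51.6  18.3] 21.29754011901423
scene dip 60 20 [-42.2  64.8  18.4] 22.79013243013685
side small 202 [481.1 117.3] [46.1 40.5] 105.17196528487516
side comb 399 [481.6 117. ] [94.9 63.5] 45.708227883311444
side big 587 [ 489
[... 964 characters left out ...]
] [57.1 57.1] 93.47559020249776
wrist drop 190 [501.  -84.2] [10.9 12.1] 102.88902015855568
wrist cup 645 [640.  139.8] [70.1 31.3] 78.9493936160105
wrist dip -75 188 [-40.9 -61.5  29.1] 34.6192959149098
wrist dip -60 299 [-41.3 -51.4  28.4] 34.25754255342355
wrist dip -45 488 [-41.3 -34.9  27.1] 33.76719729821855
wrist dip -30 195 [-43.3 -24.3  22.3] 32.6117199416268
wrist dip -15 155 [-42.6  -7.7  21.3] 24.376203287205385
wrist dip 0 157 [-43.    7.2  20.7] 23.9803323086619
wrist dip 15 154 [-42.6  22.3  20.2] 23.12009321398409
wrist dip 30 161 [-43.   37.3  19.3] 21.86220413954669
wrist dip 45 175 [-42.6  53.9  19.7] 23.41338518479313
wrist dip 60 108 [-42.6  63.2  18.2] 23.18187542975346
```

View pics/end.png

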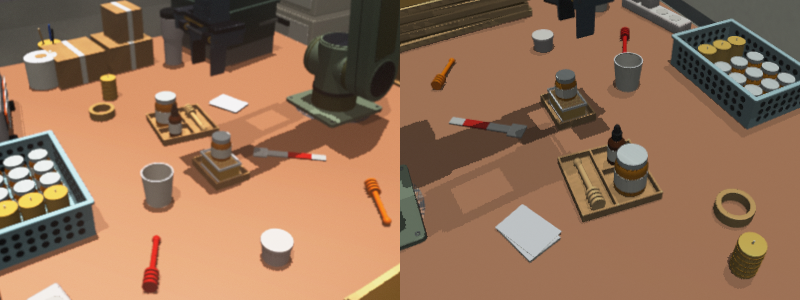

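Everything is in its place: dipper in the trough, big jar and dropper standing in box_three (side panel (630,170) and (616,140)), and the small jar centred on the comb box (565,90). The candle, tub and cup have not moved.

```bash
python3 -c "
from workcell import env; print(env.job_done())"
```

```text
the job is handed in; nothing more can be done
None
```

I packed both gift boxes and handed the job in at about 38 s of robot time; the final camera check put every item within its placement limits and the candle, tub and cup where they started, but no verdict was returned.

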